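Test the big stone of a ring with the desk gem tester

ROBOT

A 6-joint arm with a two-finger parallel gripper is mounted at the origin on the work surface. World frame = base frame: x ahead of the robot, y to its left, z up, the work surface at z = 0. Lengths are in m, angles in rad, forces in N, time in s.
With the tool pointing down it reaches from about 0.375 to 0.9 m from the base axis. Payload 3.1 kg.
Tool frame: the origin (TCP) lies at the very end of the fingers, on their centre line; the grasp point (between the pads) lies 19 mm behind it; z points along the fingers, y is the line along which they close (so a half turn about z gives the same grasp; the last joint's range is limited). The gripper opens to 87 mm and grips with 3 to 60 N. Pads are 19 mm wide; open, the fingers measure 117 mm over their backs; the gripper's body (75 mm by 190 mm) begins 51 mm behind the grasp point.
Start: joints at [1.149, 0.527, 1.433, -0, 1.181, -0.178], TCP at [0.15, 0.607, 0.223] pointing down, gripper open.
Joint ranges: [-3.08, 3.08], [-0.75, 2.2], [0.22, 2.44], [-1.43, 4.57], [0, 2.65], [-2.85, 2.85]. Speed limits (rad/s): [2.79, 2.79, 3.14, 3.14, 3.14, 3.14].

INTERFACE

Orientations are given as a unit quaternion [x, y, z, w].
In Python, from rig import status, viewer, robot gives the robot as it stands.
- The arm moves only by the tool arm_command, never from a script. Its arguments are lists of equal length, an entry for each row: "delta_rot": the turn, a rotation vector about the tool's x, y, z in degrees, a list of three; "delta_pos": the shift along the tool's x, y, z in m, a list of three; "gripper": the closure, from -1 (fully open) to 1 (shut). In form: {"delta_rot": [[rx, ry, rz], ...], "delta_pos": [[dx, dy, dz], ...], "gripper": [gripper, ...]}. A call has 1 to 12 rows; each row is the pose to reach, as a shift and turn from the pose commanded when the call began, along the tool's axes at that moment; what a row does not reach only later rows make up. A row lasts 1/12 s, in which the tool goes at most 41.7 mm and 7.16 degrees, less where a joint would pass 70% of its speed; a pose out of reach is approached as far as the arm can. A call with a gripper value outside its range is refused whole. The fingers move at their own pace and stop on an object; "grip_force" is the grip in N (left out, the last holds). Time passes only in rows, so rows that repeat a pose let the fingers close. It gives the time, the measured TCP pose, the force, the opening and the grip force at its end, in the units of the state.
- status.get_obs(): the state, without advancing time (a new reading comes with each control period).
- viewer.camera(name): name is "side" or "top"; returns a dict with "pixels" (400x640x3 uint8, blue, green, red), "fx", "fy", "cx", "cy" (pixels), "k1" (the pictures are not rectified: a ray, as slopes to the right and down, at radius r is drawn at 1 + k1 r^2 times it, then the intrinsics apply), "pose" (4x4, takes a point from camera to world coordinates). Camera axes: x right, y down, z forward; pixel columns grow to the right and rows downward; lengths in m; the calibration is good to about 2 mm. A picture is of the moment at which its call begins. There is no depth.
- robot.hand_in(): hands the job in; it is judged then, once.
The state is a dict: "time": time; "q": joint angles; "joint_velocities": joint speeds; "joint_torque": joint torques, N m; "position": TCP position; "tool_rot": TCP orientation; "ft_force": force on the tool from outside, world axes, zero at the start; "moment": the same for the moment, N m; "grip_width": finger opening in m; "grip_force": force on a finger pad.
Only numpy, scipy, OpenCV 4.12 (cv2) and the standard library are available. Lean on these libraries where they do the work, as an engineer would, in place of code of your own. Each camera call takes 0.05 s, during which the arm holds its last target. There are 200 camera calls.

TASK

Set up the desk gem tester for the big stone of the ring in the ball vice: press its square power key, then the largest of its three round stone-size keys, then the wide bar-shaped confirm key, each fully down and let up again before the next, and no other key. Then take the pen probe from its well and touch the middle of the stone's flat top facet with the tip, holding the pen square to that leaning facet and pressing only lightly, so that the sprung tip gives about half-way. The program finishes while still holding the probe there for the reading, with the vice left as it is set and the other things on the bench undisturbed.

Things in the scene. Friction and masses are not known exactly. Their poses are not given: they have to be found in the camera images.
- tester: Grey desk gem tester, fixed, 150 deep (x) by 220 wide (y); origin under its centre, +x to its display at the back, -x its front, z up. Key deck 45 high; display hump at the back edge to about 80. White keys stand 6 proud. Rear row from +y to -y: three round keys for small, medium, large stones, 10, 14, 20 wide. Front row: square power key at +y, wide bar confirm key at -y.
- well (a point): Centre of the mouth of the probe's well: an upright hole 21 wide and 55 deep in a grey block 52 x 52, top 75 above the bench, at x = +45, y = -83 of the tester; z up.
- probe: Cordless black pen probe, 131 long, about 80 g, loose, standing upright in the well. Origin at the end of its tip when out, z along the pen to the cap. From the tip: copper pin 4 thick to 12, steel nose up to 18 thick to 50, collar 28 wide to 56 (rests on the well's rim, 75 high, so the rest stands clear), round grip barrel 22 thick to 128, small cap. Lift 50 to clear the well.
- probe_point (a point): The very end of the probe's round-ended tip, which moves with the sprung tip; z axis along the pen towards the cap.
- probe_tip (a joint): How far the sprung tip is pushed into the pen, m: 0 out, 0.006 at the stop. The spring takes 0.5 N to start and 2.9 N at the stop (400 N/m).
- vise: Goldsmith's ball vice, fixed: black rubber base 116 wide and 24 high, origin under its centre, z up. In it a steel ball, 90 wide, centre 56 above the bench, leaning 0.3 to 0.55 rad towards the vice's -x (roughly to the robot), with two steel jaws (56 x 51 together) on top that hold a silver ring upright. The ball is stiff and stays as set.
- stone_top (a point): Centre of the flat top facet (12 x 16) of the big amber step-cut stone on the ring in the vice, 94 from the ball's centre along its lean, so 135 to 150 above the bench. z: the facet's outward normal, leaning with ball and jaws, square to the jaws' flat tops; y: the stone's longer side. The facet is 5 above the ring's metal setting (18 x 23).
- key_power_top (a point): Centre of the top face of the square power key (18 x 18), front row, +y side of the tester: x = -47, y = +83 in its frame; 51 above the bench when up, z up.
- key_power (a joint): Travel of the power key, m: 0 up, 0.004 fully down (3 N); it springs back; counts as pressed past 0.003.
- key_small_top (a point): Centre of the top face of the small-stone key, round 10, rear row, x = -3, y = +86 in the tester's frame; not to be pressed; 51 above the bench when up, z up.
- key_small (a joint): Travel of the small key, m: 0 up, 0.004 fully down (3 N); it springs back; counts as pressed past 0.003.
- key_medium_top (a point): Centre of the top face of the medium-stone key, round 14, rear row, x = -3, y = +51; not to be pressed; 51 above the bench when up, z up.
- key_medium (a joint): Travel of the medium key, m: 0 up, 0.004 fully down (3 N); it springs back; counts as pressed past 0.003.
- key_large_top (a point): Centre of the top face of the large-stone key, round 20, the largest of the three, rear row, x = -3, y = +13; 51 above the bench when up, z up.
- key_large (a joint): Travel of the large key, m: 0 up, 0.004 fully down (3 N); it springs back; counts as pressed past 0.003.
- key_confirm_top (a point): Centre of the top face of the wide bar confirm key (16 x 40, long along y), front row, x = -47, y = +13; 51 above the bench when up, z up.
- key_confirm (a joint): Travel of the confirm key, m: 0 up, 0.004 fully down (3 N); it springs back; counts as pressed past 0.003.
- pliers: Bystander: flat-nose pliers with black grips, 160 long and 12 high, lying between tester and vice, nearer the robot; origin between the grips, 10 behind the pivot, x to the jaws.
- caliper: Bystander: digital caliper, 220 long, lying at the back; origin under its middle.
- jar: Bystander: corked glass jar, 44 across and 65 high, standing between tester and vice; origin under its centre.
- hammer: Bystander: small hammer with a wooden handle, 230 long, lying at the back; origin under its middle.
- ring_box: Bystander: open wooden ring box, 50 x 50 x 30 high, standing beside the vice; origin under its centre.
- tweezers: Bystander: steel tweezers, 130 long and 10 high, lying in front of the tester; origin under the middle.
- bur_block: Bystander: wooden block 60 x 110 x 30 with burs standing in it, about 60 high in all, at the back; origin under its centre.
There are look-alikes about, which are no part of the job. What is shaped like the vise but purple is not meant.

How it is judged:
By the outcome, as a careful person would: the job done as asked, in the order asked, and still so for the second after the job is handed in, while the arm keeps its last pose, push and grip.
It also fails if it takes over 51 s, if anything falls off the work surface, if the arm or the gripper's body presses on something with over 40 N, if the wrist force passes 120 N, or if a joint passes its speed limit or range.

## Working session

There is one attempt and no reset: what is moved stays moved. The work goes in short steps, Python scripts to look and compute and a tool call to move; the robot and the scene stay as the last step left them, time stands still between calls to the robot, and variables do not carry over. Pictures are saved under pics/ and viewed, at most 10 in all, crops included, and the job is handed in when it is done.

Besides the shell and the picture viewer there is one more tool, called after "Call:" in YAML: its name, and indented under it one key for each argument. arm_command: Moves the arm, as the interface text tells. Its arguments: {"type":"object","properties":{"delta_rot":{"type":"array","items":{"type":"array","items":{"type":"number"}}},"delta_pos":{"type":"array","items":{"type":"array","items":{"type":"number"}}},"gripper":{"type":"array","items":{"type":"number"}},"grip_force":{"type":"number"}},"required":["delta_rot","delta_pos","gripper"]}

```bash
mkdir -p pics; ls; python3 - <<'E'
from rig import status, viewer, robot
import cv2,pickle
print(status.get_obs())
for n in("side","top"):
    c=viewer.camera(n); cv2.imwrite(f"pics/{n}0.png",c["pixels"]); pickle.dump(c,open(f"{n}0.pkl","wb"))
    print(n,{k:v for k,v in c.items() if k!="pixels"})
E
```

```text
pics
{'time': 0.0, 'q': array([ 1.14949793e+00,  5.28445191e-01,  1.43393211e+00, -1.13946990e-05,
        1.18139965e+00, -1.78477377e-01]), 'joint_velocities': array([ 3.81405499e-04,  1.31626575e-03,  4.61075871e-04,  1.72492368e-03,
        3.79072835e-05, -3.03287954e-04]), 'joint_torque': array([ 7.50502895e-04, -4.40044034e+01, -1.76594174e+01,  6.34429394e-02,
        5.82038832e-02, -1.86368438e-04]), 'position': array([0.14992502, 0.60597824, 0.22157505]), 'tool_rot': array([ 1.21110227e-01,  9.92638464e-01, -1.04496015e-03, -3.17601102e-04]), 'ft_force': array([-1.25010701e+00,  2.77473237e-01, -8.68530808e-04]), 'moment': array([-0.01807156, -0.00804075, -0.00222502]), 'grip_force': 0.0, 'grip_width': 0.08692037090774453}
side {'fx': 487.7166406094704, 'fy': 487.7166406094704, 'cx': 324.1050260927469, 'cy': 197.88812150166729, 'k1': -0.04360536760327967, 'pose': array([[ 0.99067146, -0.07004423,  0.11689254,  0.42828883],
       [-0.13528724, -0.60846579,  0.78196339, -0.89145628],
       [ 0.01635309, -0.79048288, -0.61226578,  0.8186733 ],
       [ 0.        ,  0.        ,  0.        ,  1.        ]])}
top {'fx': 394.76447475023787, 'fy': 394.76447475023787, 'cx': 324.79068760365254, 'cy': 197.65064710887958, 'k1': 0.029111651731846128, 'pose': array([[ 0.01036601, -0.97994201,  0.19901305,  0.36942228],
       [-0.99994564, -0.00993579,  0.00316035,  0.00270797],
       [-0.00111961, -0.19903499, -0.97999174,  1.11756078],
       [ 0.        ,  0.        ,  0.        ,  1.        ]])}
```

View pics/top0.png

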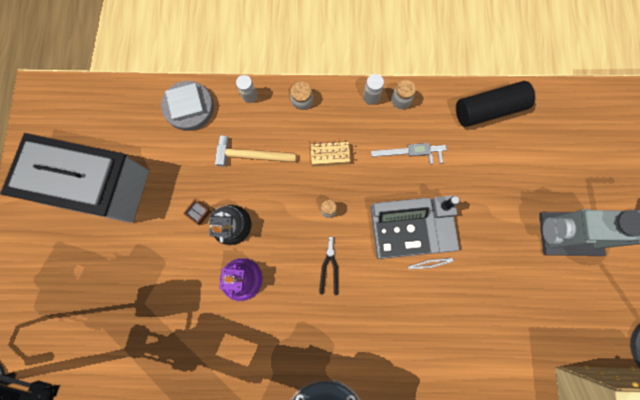

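View pics/side0.png

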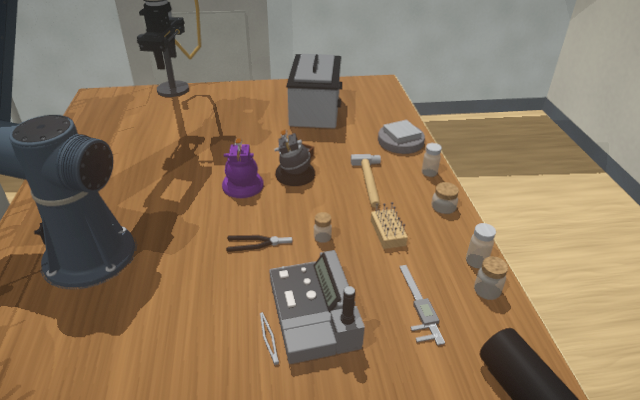

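Top view: tester near (415,228), probe cap (453,201), black vice (229,224), purple decoy (240,279), jar (329,208). In the side view the tester is near (310,300), the probe cap (349,291) and the vice (294,160). Next I'll enlarge both.

```bash
python3 - <<'E'
import cv2,numpy as np
t=cv2.imread("pics/top0.png");s=cv2.imread("pics/side0.png")
def crop(im,x,y,w,h,f,n):
    o=cv2.resize(im[y:y+h,x:x+w],None,fx=f,fy=f,interpolation=cv2.INTER_CUBIC)
    for i in range(0,w,10):
        cv2.putText(o,str(x+i),(i*f,8),0,.3,(0,0,255)); cv2.line(o,(i*f,10),(i*f,14),(0,0,255))
    for i in range(10,h,10):
        cv2.putText(o,str(y+i),(0,i*f+4),0,.3,(0,0,255)); cv2.line(o,(20,i*f),(24,i*f),(0,0,255))
    return o
a=crop(t,365,190,100,72,8,'');cv2.imwrite("pics/a.png",a)
b=np.hstack([crop(t,200,195,50,60,8,''),crop(s,270,125,50,60,8,'')]);cv2.imwrite("pics/b.png",b)
c=crop(s,265,250,100,72,8,'');cv2.imwrite("pics/c.png",c)
E
```

```text
(no output)
```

View pics/a.png

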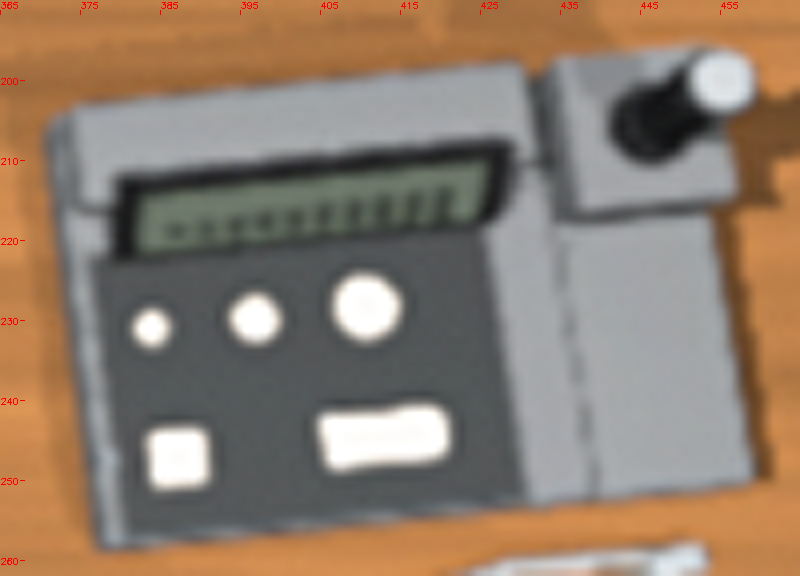

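View pics/b.png

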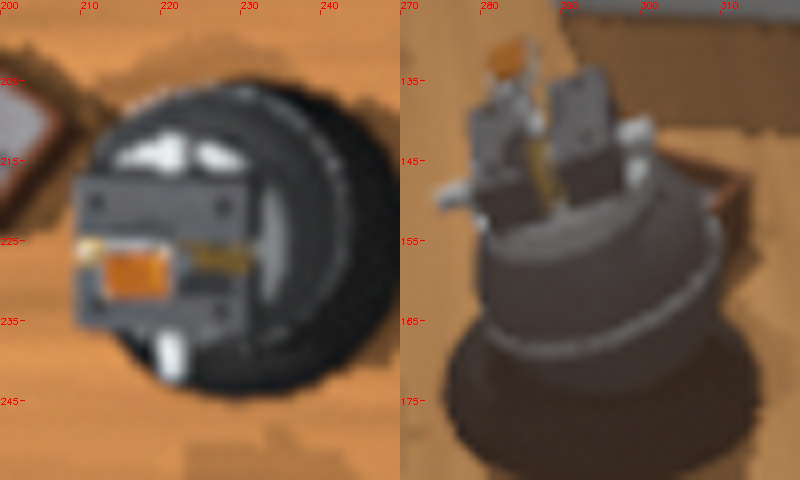

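View pics/c.png

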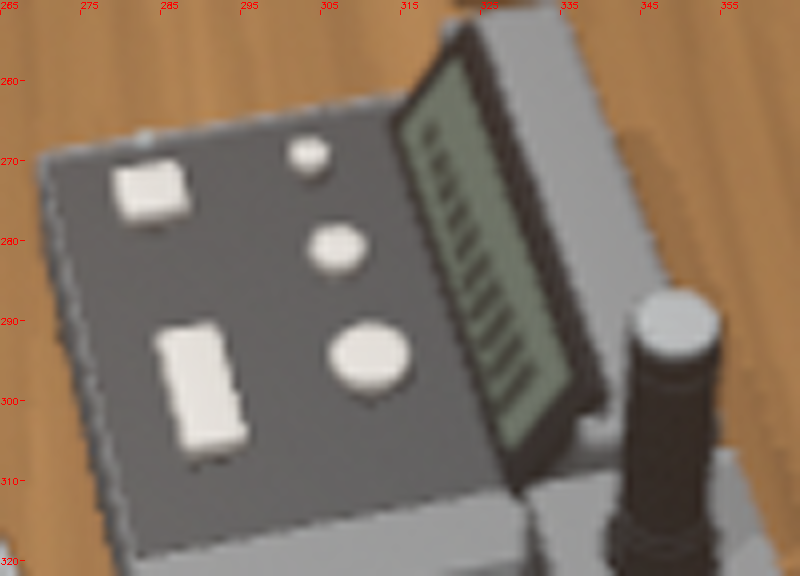

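Crop readings: the keys are white and clear in both views, with the confirm bar near (413,244) top and (290,298) side. The amber facet is near (217,229) top and (283,132) side. The jaw top corners in the top view run from (209.6,217.4) to (231,236). Now I'll fit both poses.

```bash
cat > h.py <<'E'
import numpy as np,pickle,cv2
from scipy.optimize import least_squares
from scipy.spatial.transform import Rotation as R
C={n:pickle.load(open(f"{n}0.pkl","rb")) for n in("side","top")}
def proj(n,P):
    c=C[n];T=np.linalg.inv(c["pose"]);p=np.atleast_2d(P)@T[:3,:3].T+T[:3,3];s=p[:,:2]/p[:,2:]
    s=s*(1+c["k1"]*(s**2).sum(1,keepdims=True))
    return s*[c["fx"],c["fy"]]+[c["cx"],c["cy"]]
def cr(x0,y0,f,pts): return (np.array(pts,float)+.5)/f-.5+[x0,y0]
E
cat > fit.py <<'E'
from h import *
K=np.array([[-47,83],[-3,86],[-3,51],[-3,13],[-47,13],[45,-83]])/1e3
Z=np.array([51,51,51,51,51,156])/1e3
kt=cr(365,190,8,[(178,458),(152,328),(255,318),(366,307),(384,437),(722,80)])
ks=cr(265,250,8,[(148,190),(308,153),(336,245),(369,353),(200,388),(677,322)])
def world(p):
    c,s=np.cos(p[2]),np.sin(p[2])
    return np.c_[K@np.array([[c,s],[-s,c]])+p[:2],Z]
for use in ("both","top","side"):
    f=lambda p:np.r_[(proj("top",world(p))-kt).ravel()*(use!="side"),(proj("side",world(p))-ks).ravel()*(use!="top")]
    r=least_squares(f,[.35,-.22,0]);print(use,r.x.round(4),"yaw deg",np.degrees(r.x[2]).round(2));
    if use=="both":print(r.fun.reshape(2,-1,2).round(2).tolist());print(world(r.x).round(4))
# vice: bx,by, n=(nx,ny), jaw yaw, jaw top h
def frame(p):
    n=np.array([p[2],p[3],0]);n[2]=np.sqrt(1-n@n)
    # lean by rotation from vertical about horizontal axis with vice yaw p[4]; vice -x is the lean direction
    x=-np.array([p[2],p[3],0])/np.hypot(p[2],p[3]);y=np.cross([0,0,1],x);x=np.cross(y,n)
    return np.c_[x,y,n]
def vw(p):
    F=frame(p);b=np.array([p[0],p[1],.056]);return b,F
jt=cr(200,195,8,[(78,180),(248,180),(248,328),(75,326)])
th=np.linspace(0,2*np.pi,90)
def circ(p,r,z): return np.c_[p[0]+r*np.cos(th),p[1]+r*np.sin(th),0*th+z]
def fv(p):
    b,F=vw(p)
    st=b+.094*F[:,2]
    J=np.array([[25.5,28,0],[25.5,-28,0],[-25.5,-28,0],[-25.5,28,0]])/1e3+[0,0,p[4]]
    s=np.r_[proj("side",circ(p,.058,0)),proj("side",circ(p,.058,.024))]
    t=np.r_[proj("top",circ(p,.058,0)),proj("top",circ(p,.058,.024))]
    return np.r_[(proj("top",st)-cr(200,195,8,[(137,272)])).ravel(),(proj("side",st)-cr(270,125,8,[(108,60)])).ravel(),
      .5*(proj("top",b+J@F.T)-jt).ravel(), s[:,0].min()-275.4,s[:,0].max()-314.3,t[:,1].max()-244.0]
r=least_squares(fv,[.3,.24,-.35,-.05,.07]);p=r.x;b,F=vw(p)
print("vice",p.round(4),"lean",np.arccos(F[2,2]).round(3),"n",F[:,2].round(4),"stone",(b+.094*F[:,2]).round(4));print(r.fun.round(2))
J=np.array([[25.5,28,0],[25.5,-28,0],[-25.5,-28,0],[-25.5,28,0]])/1e3+[0,0,p[4]]
f=np.array([[6,8],[6,-8],[-6,-8],[-6,8]])/1e3
o=[]
for n,x0,y0,w in(("top",198,198,25),("side",272,122,25)):
    S=24/1.5
    im=cv2.resize(C[n]["pixels"][y0:y0+37,x0:x0+25],None,fx=16,fy=16,interpolation=cv2.INTER_CUBIC)
    def dr(P,col):
        q=(proj(n,P)-[x0,y0]+.5)*16-.5;cv2.polylines(im,[q.round().astype(int)],True,col,1)
    dr(b+np.c_[f,[.094]*4]@F.T,(0,255,0));dr(b+np.c_[f*[1.5,1.44],[.089]*4]@F.T,(255,255,0));dr(b+J@F.T,(255,0,255))
    o.append(im)
cv2.imwrite("pics/fit.png",np.hstack(o))
E
python3 fit.py
```

```text
both [ 0.5088 -0.2389  0.1162] yaw deg 6.66
[[[0.06, 0.21], [-0.03, 0.32], [-0.08, 0.22], [-0.03, 0.13], [0.17, 0.1], [0.08, 0.02]], [[0.28, -0.15], [0.04, 0.02], [0.14, 0.22], [0.13, 0.13], [0.19, -0.37], [-0.02, -0.1]]]
[[ 0.4524 -0.1619  0.051 ]
 [ 0.4958 -0.1539  0.051 ]
 [ 0.4999 -0.1886  0.051 ]
 [ 0.5043 -0.2264  0.051 ]
 [ 0.4606 -0.2315  0.051 ]
 [ 0.5631 -0.3161  0.156 ]]
top [ 0.5091 -0.2389  0.113 ] yaw deg 6.47
side [ 0.5085 -0.239   0.1186] yaw deg 6.8
vice [ 0.5164  0.2722 -0.3248  0.0025  0.0631] lean 0.331 n [-0.3248  0.0025  0.9458] stone [0.4858 0.2724 0.1449]
[-0.17  0.21  0.19  0.   -0.32 -0.44  0.11 -0.25  0.25  0.33  0.07  0.27
 -0.29  1.08  0.75]
```

View pics/fit.png

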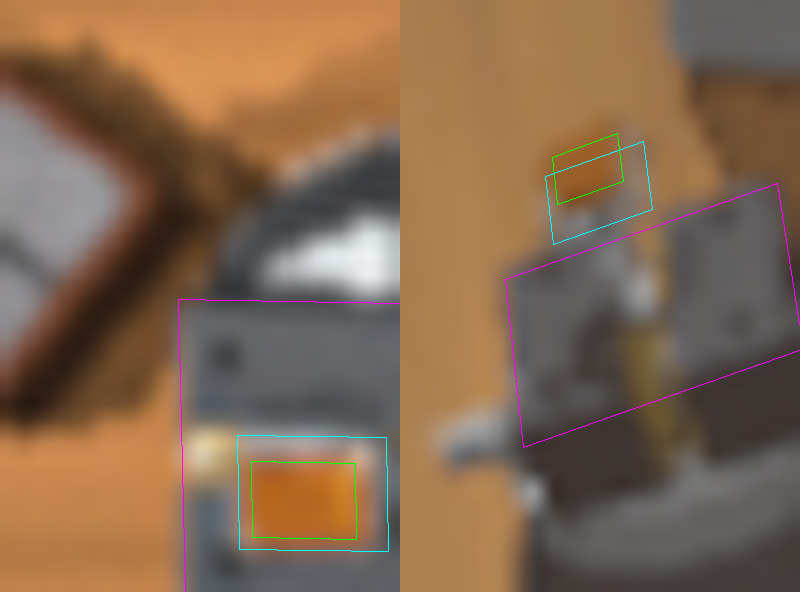

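The fit agrees to about 0.3 px: tester at (0.509,-0.239) with yaw 6.7°, vice lean 0.33, stone at (0.486,0.272,0.145), which is inside the given range. The overlay outlines match the facet and jaws. Now a move helper that turns world targets into tool-frame deltas.

```bash
cat > m.py <<'E'
# usage: m.py cmd_xyz cmd_quat | targets ; commanded pose kept in cmd.json
import sys,json,os,numpy as np
from scipy.spatial.transform import Rotation as R
def down(yaw): # tool z down, tool y at world angle yaw (deg)
    a=np.radians(yaw);y=np.array([np.cos(a),np.sin(a),0]);z=np.array([0,0,-1.]);return R.from_matrix(np.c_[np.cross(y,z),y,z])
def delta(c,t):
    (p,q),(P,Q)=c,t; return q.inv().apply(np.array(P)-p).round(4).tolist(),np.degrees((q.inv()*Q).as_rotvec()).round(2).tolist()
E
python3 - <<'E'
from m import *
s=(np.array([.15,.607,.223]),R.from_quat([.12111,.99264,0,0]))
w=(np.array([.42,.22,.20]),down(6.7));v=(np.array([.4524,-.1619,.080]),down(6.7))
print(delta(s,w),delta(w,v))
E
```

```text
([-0.3551, -0.3107, 0.023], [0.0, 0.0, 69.39]) ([-0.3831, -0.0124, 0.12], [0.0, 0.0, 0.0])
```

Call:
arm_command:
  delta_rot:
    - [0,0,69.4]
    - [0,0,69.4]
    - [0,0,69.4]
    - [0,0,69.4]
    - [0,0,69.4]
    - [0,0,69.4]
    - [0,0,69.4]
    - [0,0,69.4]
    - [0,0,69.4]
    - [0,0,69.4]
    - [0,0,69.4]
    - [0,0,69.4]
  delta_pos:
    - [-0.355,-0.311,0.023]
    - [-0.355,-0.311,0.023]
    - [-0.355,-0.311,0.023]
    - [-0.355,-0.311,0.023]
    - [-0.355,-0.311,0.023]
    - [-0.355,-0.311,0.023]
    - [-0.355,-0.311,0.023]
    - [-0.355,-0.311,0.023]
    - [-0.355,-0.311,0.023]
    - [-0.355,-0.311,0.023]
    - [-0.355,-0.311,0.023]
    - [-0.355,-0.311,0.023]
  gripper: [1,1,1,1,1,1,1,1,1,1,1,1]
  grip_force: 20

```text
time: 1.1
position: [0.4232, 0.2156, 0.1993]
tool_rot: [0.666, 0.746, 0.0, 0.001]
ft_force: [0.7, 0.6, 0.6]
grip_width: 0.0149
grip_force: 0.0
```

Call:
arm_command:
  delta_rot:
    - [0,0,0]
    - [0,0,0]
    - [0,0,0]
    - [0,0,0]
    - [0,0,0]
    - [0,0,0]
    - [0,0,0]
    - [0,0,0]
    - [0,0,0]
    - [0,0,0]
    - [0,0,0]
    - [0,0,0]
  delta_pos:
    - [-0.383,-0.0124,0.12]
    - [-0.383,-0.0124,0.12]
    - [-0.383,-0.0124,0.12]
    - [-0.383,-0.0124,0.12]
    - [-0.383,-0.0124,0.12]
    - [-0.383,-0.0124,0.12]
    - [-0.383,-0.0124,0.12]
    - [-0.383,-0.0124,0.12]
    - [-0.383,-0.0124,0.12]
    - [-0.383,-0.0124,0.12]
    - [-0.383,-0.0124,0.12]
    - [-0.383,-0.0124,0.12]
  gripper: [1,1,1,1,1,1,1,1,1,1,1,1]

```text
time: 2.1
position: [0.452, -0.1637, 0.0788]
tool_rot: [0.666, 0.746, -0.0, -0.001]
ft_force: [-0.5, 0.2, 0.0]
grip_width: 0.0006
grip_force: 0.0
```

```bash
python3 - <<'E'
from rig import status, viewer
import cv2
o=status.get_obs();print(o['time'],o['position'],o['tool_rot'],o['grip_width'],o['ft_force'],o['joint_velocities'].round(3))
E
```

```text
2.1 [ 0.45199503 -0.16365472  0.07881099] [ 6.65944020e-01  7.46001353e-01 -3.22098946e-05 -7.36862454e-04] 0.0006092243152610244 [-0.52624455  0.21562707  0.0094936 ] [ 0.05  -0.029  0.043  0.005  0.015  0.004]
```

Call:
arm_command:
  delta_rot:
    - [0,0,0]
    - [0,0,0]
    - [0,0,0]
    - [0,0,0]
    - [0,0,0]
    - [0,0,0]
    - [0,0,0]
    - [0,0,0]
  delta_pos:
    - [0,0,0.012]
    - [0,0,0.024]
    - [0,0,0.028]
    - [0,0,0.03]
    - [0,0,0.032]
    - [0,0,0.033]
    - [0,0,0.034]
    - [0,0,0.034]
  gripper: [1,1,1,1,1,1,1,1]

```text
time: 2.77
position: [0.4517, -0.1609, 0.0472]
tool_rot: [0.664, 0.747, 0.0, -0.001]
ft_force: [-1.4, 3.7, 12.7]
grip_width: 0.0001
grip_force: 6.4
```

```bash
python3 - <<'E'
from rig import status, viewer
import cv2
o=status.get_obs();print(o['time'],o['position'],o['ft_force'],o['joint_velocities'].round(3))
c=viewer.camera("side")["pixels"];cv2.imwrite("pics/s1.png",cv2.resize(c[220:340,250:410],None,fx=5,fy=5,interpolation=cv2.INTER_CUBIC))
E
```

```text
2.7667 [ 0.45166242 -0.16091503  0.04721309] [-1.44479165  3.67649436 12.66792674] [ 0.     0.     0.002 -0.    -0.005 -0.001]
```

View pics/s1.png

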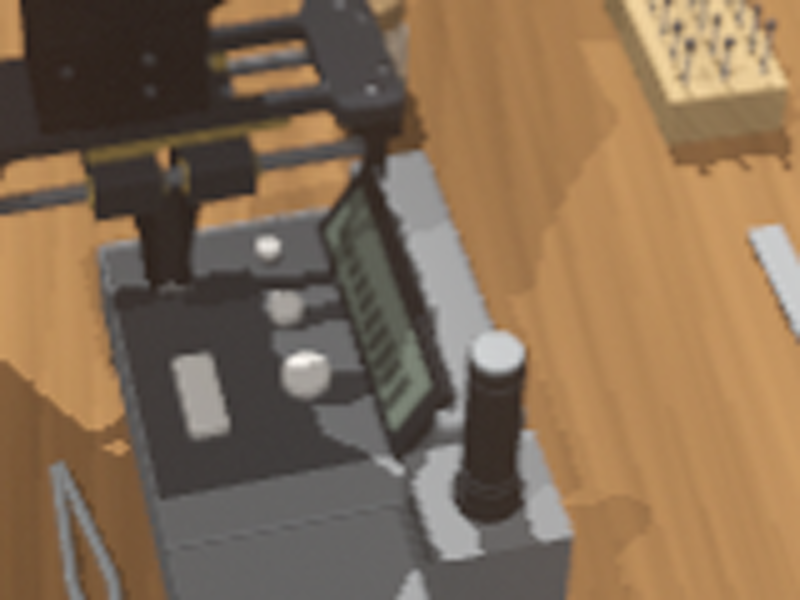

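Power is pressed to its stop with 12.7 N, and the fingers stand on the square key alone. Next: lift, go to the large key and press it.

Call:
arm_command:
  delta_rot:
    - [0,0,0]
    - [0,0,0]
    - [0,0,0]
    - [0,0,0]
    - [0,0,0]
    - [0,0,0]
    - [0,0,0]
    - [0,0,0]
    - [0,0,0]
    - [0,0,0]
    - [0,0,0]
    - [0,0,0]
  delta_pos:
    - [0,0,-0.015]
    - [0,0,-0.03]
    - [0,0,-0.03]
    - [-0.035,0.022,-0.03]
    - [-0.07,0.044,-0.03]
    - [-0.07,0.044,-0.03]
    - [-0.07,0.044,-0.02]
    - [-0.07,0.044,-0.01]
    - [-0.07,0.044,-0.004]
    - [-0.07,0.044,-0.001]
    - [-0.07,0.044,0]
    - [-0.07,0.044,0]
  gripper: [1,1,1,1,1,1,1,1,1,1,1,1]

```text
time: 3.82
position: [0.5024, -0.2252, 0.0471]
tool_rot: [0.664, 0.748, -0.0, -0.002]
ft_force: [-4.8, 1.3, 19.4]
grip_width: 0.0005
grip_force: 9.5
```

Call:
arm_command:
  delta_rot:
    - [0,0,0]
    - [0,0,0]
  delta_pos:
    - [0,0,0]
    - [0,0,0]
  gripper: [1,1]

```text
time: 3.98
position: [0.5024, -0.2252, 0.0471]
tool_rot: [0.664, 0.748, -0.0, -0.001]
ft_force: [-4.0, 1.5, 19.9]
grip_width: 0.0004
grip_force: 9.5
```

Call:
arm_command:
  delta_rot:
    - [0,0,0]
    - [0,0,0]
    - [0,0,0]
    - [0,0,0]
    - [0,0,0]
    - [0,0,0]
    - [0,0,0]
    - [0,0,0]
    - [0,0,0]
    - [0,0,0]
    - [0,0,0]
    - [0,0,0]
  delta_pos:
    - [0,0,-0.015]
    - [0,0,-0.03]
    - [0,0,-0.03]
    - [0,-0.022,-0.03]
    - [0,-0.044,-0.03]
    - [0,-0.044,-0.02]
    - [0,-0.044,-0.01]
    - [0,-0.044,-0.004]
    - [0,-0.044,-0.001]
    - [0,-0.044,0]
    - [0,-0.044,0]
    - [0,-0.044,0]
  gripper: [1,1,1,1,1,1,1,1,1,1,1,1]

```text
time: 4.98
position: [0.46, -0.2312, 0.047]
tool_rot: [0.664, 0.748, -0.0, -0.001]
ft_force: [-5.9, 0.7, 23.2]
grip_width: 0.0005
grip_force: 11.7
```

```bash
python3 - <<'E'
from rig import status
from m import *
o=status.get_obs();print(o['position'],o['ft_force'])
# commanded now ~ (key_confirm, .046), yaw 6.7
y=R.from_quat(o['tool_rot'])
c=(np.array([.4608,-.2315,.046]),down(6.7))
print("q",o['q'].round(3))
for yaw in (6.7,):
    a=(np.array([.4606,-.2315,.215]),down(yaw)); b=(np.array([.5631,-.3161,.215]),down(yaw))
    print(delta(c,a),delta(c,b))
# final pose at stone: tool z=-n, pen point at stone
n=np.array([-.3248,.0025,.9458])
for yv in ([0,1,0],[0,-1,0]):
    z=-n;yy=np.array(yv,float);yy-=yy@z*z;yy/=np.linalg.norm(yy);print(yv,R.from_matrix(np.c_[np.cross(yy,z),yy,z]).as_quat())
E
```

```text
[ 0.45997507 -0.23121331  0.04697201] [-5.94660403  0.6942738  23.17855593]
q [-6.830e-01  6.680e-01  1.842e+00 -1.000e-03  6.340e-01 -8.000e-01]
([0.0, -0.0002, -0.169], [0.0, 0.0, 0.0]) ([-0.096, 0.0917, -0.169], [0.0, 0.0, 0.0])
[0, 1, 0] [ 2.05805465e-04  9.86352246e-01 -1.23294223e-03  1.64644115e-01]
[0, -1, 0] [ 9.86352246e-01 -2.05805465e-04  1.64644115e-01  1.23294223e-03]
```

Confirm is pressed to its stop. Now up and over the probe, opening the gripper on the way.

Call:
arm_command:
  delta_rot:
    - [0,0,0]
    - [0,0,0]
    - [0,0,0]
    - [0,0,0]
    - [0,0,0]
    - [0,0,0]
    - [0,0,0]
    - [0,0,0]
    - [0,0,0]
    - [0,0,0]
    - [0,0,0]
    - [0,0,0]
  delta_pos:
    - [0,0,-0.02]
    - [0,0,-0.06]
    - [0,0,-0.1]
    - [0,0,-0.14]
    - [0,0,-0.169]
    - [-0.03,0.03,-0.169]
    - [-0.06,0.06,-0.169]
    - [-0.096,0.092,-0.169]
    - [-0.096,0.092,-0.169]
    - [-0.096,0.092,-0.169]
    - [-0.096,0.092,-0.169]
    - [-0.096,0.092,-0.169]
  gripper: [1,1,1,1,-1,-1,-1,-1,-1,-1,-1,-1]

```text
time: 5.98
position: [0.5618, -0.3148, 0.2132]
tool_rot: [0.664, 0.747, -0.0, -0.002]
ft_force: [0.3, -0.6, -0.1]
grip_width: 0.0457
grip_force: 0.0
```

Call:
arm_command:
  delta_rot:
    - [0,0,0]
    - [0,0,0]
    - [0,0,0]
    - [0,0,0]
    - [0,0,0]
    - [0,0,0]
    - [0,0,0]
  delta_pos:
    - [0,0,0]
    - [0,0,0]
    - [0,0,0.03]
    - [0,0,0.06]
    - [0,0,0.06]
    - [0,0,0.06]
    - [0,0,0.06]
  gripper: [-1,-1,-1,-1,-1,-1,-1]

```text
time: 6.57
position: [0.5635, -0.3168, 0.1559]
tool_rot: [0.665, 0.747, 0.0, 0.001]
ft_force: [0.7, 0.3, 0.2]
grip_width: 0.0852
grip_force: 0.0
```

```bash
python3 - <<'E'
from rig import status
o=status.get_obs();print(o['time'],o['position'],o['ft_force'],o['grip_width'],o['tool_rot'])
E
```

```text
6.5667 [ 0.56352397 -0.31684901  0.15589771] [0.68029727 0.31329005 0.17983543] 0.08517487348076938 [6.64616176e-01 7.47184452e-01 5.13099837e-05 8.54884767e-04]
```

Call:
arm_command:
  delta_rot:
    - [0,0,0]
    - [0,0,0]
    - [0,0,0]
    - [0,0,0]
    - [0,0,0]
    - [0,0,0]
    - [0,0,0]
    - [0,0,0]
    - [0,0,0]
    - [0,0,0]
    - [0,0,0]
    - [0,0,0]
  delta_pos:
    - [0,0,0.03]
    - [0,0,0.055]
    - [0,0,0.06]
    - [0,0,0.06]
    - [0,0,0.06]
    - [0,0,0.06]
    - [0,0,0.06]
    - [0,0,0.06]
    - [0,0,0.06]
    - [0,0,0.06]
    - [0,0,0.06]
    - [0,0,0.06]
  gripper: [-1,-1,-1,-1,1,1,1,1,1,1,1,1]
  grip_force: 30

```text
time: 7.57
position: [0.563, -0.3166, 0.0946]
tool_rot: [0.665, 0.747, 0.0, 0.0]
ft_force: [0.4, 0.9, 0.9]
grip_width: 0.0416
grip_force: 0.0
```

Call:
arm_command:
  delta_rot:
    - [0,0,0]
    - [0,0,0]
    - [0,0,0]
    - [0,0,0]
  delta_pos:
    - [0,0,0]
    - [0,0,0]
    - [0,0,0]
    - [0,0,0]
  gripper: [1,1,1,1]

```text
time: 7.9
position: [0.563, -0.3165, 0.0944]
tool_rot: [0.665, 0.747, 0.0, -0.0]
ft_force: [-0.0, 0.5, -0.3]
grip_width: 0.0214
grip_force: 30.0
```

```bash
python3 - <<'E'
from rig import status
o=status.get_obs();print(o['time'],o['position'],o['ft_force'],o['moment'],o['grip_width'],o['grip_force'])
E
```

```text
7.9 [ 0.56303351 -0.31653179  0.09443251] [-0.00537672  0.52008851 -0.30541074] [-0.01444853  0.03854626  0.01806294] 0.021387943505259382 29.999188841320574
```

Probe gripped, width 21.4 mm. Lifting it out.

Call:
arm_command:
  delta_rot:
    - [0,0,0]
    - [0,0,0]
    - [0,0,0]
    - [0,0,0]
    - [0,0,0]
    - [0,0,0]
    - [0,0,0]
    - [0,0,0]
    - [0,0,0]
    - [0,0,0]
  delta_pos:
    - [0,0,-0.01]
    - [0,0,-0.03]
    - [0,0,-0.05]
    - [0,0,-0.075]
    - [0,0,-0.1]
    - [0,0,-0.125]
    - [0,0,-0.15]
    - [0,0,-0.165]
    - [0,0,-0.165]
    - [0,0,-0.165]
  gripper: [1,1,1,1,1,1,1,1,1,1]

```text
time: 8.73
position: [0.5632, -0.3167, 0.2607]
tool_rot: [0.665, 0.747, 0.0, 0.001]
ft_force: [-0.7, 0.4, -2.4]
grip_width: 0.0213
grip_force: 30.0
```

```bash
cat > tgt.py <<'E'
from m import *
n=np.array([-.3248,.0025,.9458]);S=np.array([.4858,.2724,.1449]);L=.0694
z=-n;y=np.array([1,.1175,0]);y-=y@z*z;y/=np.linalg.norm(y);Q=R.from_matrix(np.c_[np.cross(y,z),y,z])
E
python3 - <<'E'
from rig import status
from tgt import *
o=status.get_obs();print(o['time'],o['position'],o['ft_force'],o['moment'],o['grip_width'])
c=(np.array([.5631,-.3161,.26]),down(6.7))
t=(S+n*(L+.05),Q);print(t[0],delta(c,t),Q.as_quat())
E
```

```text
8.7333 [ 0.56319582 -0.31666515  0.26072095] [-0.70249018  0.41586937 -2.44852608] [-0.12375548  0.05147788  0.00273853] 0.02130758021680113
[0.44701888 0.2726985  0.25782852] ([0.5983, -0.0466, 0.0022], [-18.8, -2.42, -0.4]) [0.65289025 0.73934028 0.10803433 0.12425319]
```

Call:
arm_command:
  delta_rot:
    - [0,0,0]
    - [0,0,0]
    - [0,0,0]
    - [0,0,0]
    - [0,0,0]
    - [0,0,0]
    - [0,0,0]
    - [0,0,0]
    - [0,0,0]
    - [0,0,0]
    - [0,0,0]
    - [0,0,0]
  delta_pos:
    - [0.01,-0.001,0]
    - [0.03,-0.002,0]
    - [0.06,-0.005,0]
    - [0.093,-0.007,0]
    - [0.127,-0.01,0]
    - [0.16,-0.012,0]
    - [0.193,-0.015,0]
    - [0.227,-0.018,0]
    - [0.26,-0.02,0]
    - [0.293,-0.023,0]
    - [0.327,-0.025,0]
    - [0.36,-0.028,0]
  gripper: [1,1,1,1,1,1,1,1,1,1,1,1]

```text
time: 9.73
position: [0.4908, 0.04, 0.2578]
tool_rot: [0.665, 0.747, -0.001, -0.002]
ft_force: [0.3, -0.0, -1.2]
grip_width: 0.0215
grip_force: 30.0
```

Call:
arm_command:
  delta_rot:
    - [-2,-0.2,0]
    - [-4,-0.5,-0.1]
    - [-7,-0.9,-0.1]
    - [-10,-1.3,-0.2]
    - [-13,-1.7,-0.3]
    - [-15,-1.9,-0.3]
    - [-17,-2.2,-0.4]
    - [-18,-2.3,-0.4]
    - [-18.8,-2.4,-0.4]
    - [-18.8,-2.4,-0.4]
    - [-18.8,-2.4,-0.4]
    - [-18.8,-2.4,-0.4]
  delta_pos:
    - [0.033,-0.003,0]
    - [0.066,-0.005,0.001]
    - [0.1,-0.008,0.001]
    - [0.133,-0.01,0.001]
    - [0.163,-0.013,0.002]
    - [0.19,-0.015,0.002]
    - [0.21,-0.016,0.002]
    - [0.227,-0.018,0.002]
    - [0.238,-0.0186,0.002]
    - [0.2383,-0.0186,0.0022]
    - [0.2383,-0.0186,0.0022]
    - [0.2383,-0.0186,0.0022]
  gripper: [1,1,1,1,1,1,1,1,1,1,1,1]

```text
time: 10.73
position: [0.4463, 0.2716, 0.2564]
tool_rot: [0.653, 0.739, 0.107, 0.124]
ft_force: [0.5, -0.3, -0.6]
grip_width: 0.021
grip_force: 30.0
```

Call:
arm_command:
  delta_rot:
    - [0,0,0]
    - [0,0,0]
    - [0,0,0]
  delta_pos:
    - [0,0,0]
    - [0,0,0]
    - [0,0,0]
  gripper: [1,1,1]

```text
time: 10.98
position: [0.4474, 0.2715, 0.2573]
tool_rot: [0.654, 0.739, 0.108, 0.124]
ft_force: [0.9, 0.1, -0.8]
grip_width: 0.0217
grip_force: 30.0
```

```bash
cat > look.py <<'E'
import sys
from rig import status,viewer
from tgt import *
import h,cv2
tag=sys.argv[1];X={"top":(200,190),"side":(262,72)}
o=status.get_obs();q=R.from_quat(o['tool_rot']);p=o['position'];z=q.as_matrix()[:,2]
print(o['time'],p,o['ft_force'],o['grip_width'],"z",z.round(4),"err deg",np.degrees(np.arccos(z@-n)).round(2))
tip=p+z*L;print("tip",tip.round(4),"rel S: along n",((tip-S)@n).round(4),"lateral",(tip-S-((tip-S)@n)*n).round(4))
out=[]
for k in("top","side"):
    im=viewer.camera(k)["pixels"];cv2.imwrite(f"pics/{tag}_{k}_raw.png",im);x0,y0=X[k];f=10
    c=cv2.resize(im[y0:y0+60,x0:x0+40],None,fx=f,fy=f,interpolation=cv2.INTER_CUBIC)
    pts=(h.proj(k,np.array([tip,p+z*(L-.131),S]))-[x0,y0]+.5)*f-.5;print(k,pts.round(0).tolist())
    a,b,s=[tuple(int(v) for v in r.round()) for r in pts]
    cv2.line(c,a,b,(0,255,0),1);cv2.circle(c,s,3,(255,0,255),1);out.append(c)
cv2.imwrite(f"pics/{tag}.png",np.hstack(out))
E
python3 look.py pre
```

```text
10.9833 [0.44741958 0.27151034 0.25730514] [ 0.86556856  0.09815939 -0.84487274] 0.02165567056315196 z [ 0.3246 -0.0027 -0.9459] err deg nan
tip [0.4699 0.2713 0.1917] rel S: along n 0.0494 lateral [ 0.0002 -0.0012  0.0001]
top [[116.0, 435.0], [-75.0, 578.0], [170.0, 392.0]]
side [[152.0, 458.0], [-39.0, 26.0], [217.0, 605.0]]look.py:7: RuntimeWarning: invalid value encountered in arccos
  print(o['time'],p,o['ft_force'],o['grip_width'],"z",z.round(4),"err deg",np.degrees(np.arccos(z@-n)).round(2))
```

View pics/pre.png

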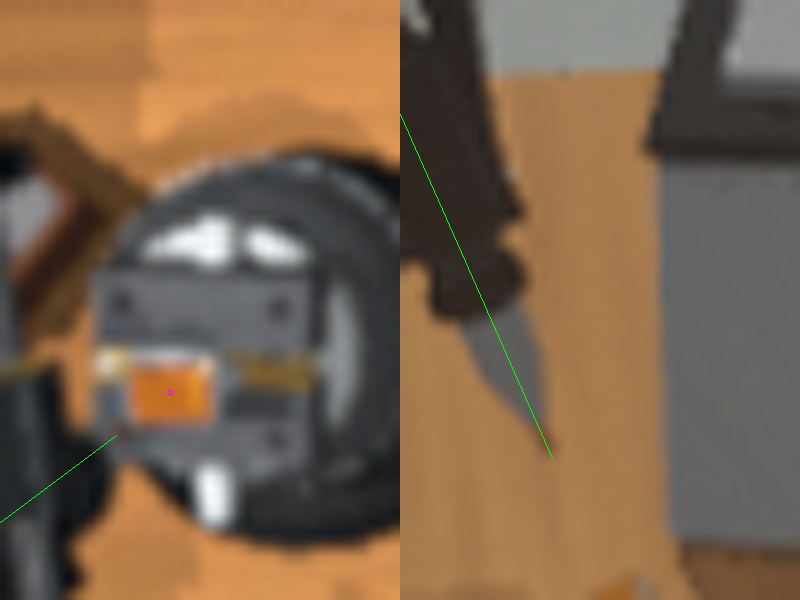

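The tip shows at side (281.1,117.5), and the top view also agrees with the prediction to under 1 mm. The pen axis follows the predicted line. Next: close in to about 7 mm above the facet, correct 1.2 mm in y, and take a force baseline.

Call:
arm_command:
  delta_rot:
    - [0,0,0]
    - [0,0,0]
    - [0,0,0]
    - [0,0,0]
    - [0,0,0]
    - [0,0,0]
    - [0,0,0]
  delta_pos:
    - [0.001,0,0.01]
    - [0.0012,0,0.02]
    - [0.0012,0,0.03]
    - [0.0012,0,0.038]
    - [0.0012,0,0.042]
    - [0.0012,0,0.042]
    - [0.0012,0,0.042]
  gripper: [1,1,1,1,1,1,1]

```text
time: 11.67
position: [0.4605, 0.2733, 0.217]
tool_rot: [0.653, 0.739, 0.108, 0.124]
ft_force: [1.0, 0.0, -0.3]
grip_width: 0.0214
grip_force: 30.0
```

```bash
cat > f.py <<'E'
import sys
from rig import status,viewer
from tgt import *
F=[];P=[]
for i in range(int(sys.argv[1])):
    viewer.camera("side");o=status.get_obs();F.append(o['ft_force']);P.append(o['position'])
F=np.array(F);p=np.mean(P,0);z=R.from_quat(o['tool_rot']).as_matrix()[:,2];tip=p+z*L
print(o['time'],"F",F.mean(0).round(2),"sd",F.std(0).round(2),"F.n",(F@n).mean().round(2),"+-",((F@n).std()/len(F)**.5).round(2))
print("pos",p.round(4),"tip along n",((tip-S)@n).round(5),"lat",(tip-S-((tip-S)@n)*n).round(4),"tilt",np.degrees(np.arcsin(np.linalg.norm(np.cross(z,n)))).round(2),o['grip_width'])
E
python3 f.py 16
```

```text
12.4667 F [-0.   -0.05 -0.77] sd [0.52 0.53 0.49] F.n -0.72 +- 0.12
pos [0.4606 0.2734 0.2178] tip along n 0.00773 lat [-0.0001  0.0008 -0.    ] tilt 0.02 0.021348107698946822
```

Call:
arm_command:
  delta_rot:
    - [0,0,0]
    - [0,0,0]
    - [0,0,0]
    - [0,0,0]
    - [0,0,0]
  delta_pos:
    - [-0.0005,0,0.003]
    - [-0.0006,0,0.006]
    - [-0.0006,0,0.0075]
    - [-0.0006,0,0.0075]
    - [-0.0006,0,0.0075]
  gripper: [1,1,1,1,1]

```text
time: 12.88
position: [0.4631, 0.2727, 0.2103]
tool_rot: [0.653, 0.739, 0.108, 0.124]
ft_force: [0.2, 0.4, -0.4]
grip_width: 0.0214
grip_force: 30.0
```

```bash
python3 f.py 16; python3 look.py near
```

```text
13.6833 F [-0.23 -0.27 -0.28] sd [0.52 0.48 0.46] F.n -0.19 +- 0.13
pos [0.463  0.2727 0.2105] tip along n 6e-05 lat [-0.0002  0.0001 -0.0001] tilt 0.02 0.021767788797228536
13.6833 [0.46303753 0.27271171 0.21049744] [ 0.04169311 -0.3365924  -0.28347502] 0.021767788797228536 z [ 0.3247 -0.0022 -0.9458] err deg nan
tip [0.4856 0.2726 0.1449] rel S: along n 0.0 lateral [-0.0002  0.0002 -0.0001]
top [[169.0, 393.0], [-2.0, 521.0], [170.0, 392.0]]
side [[216.0, 605.0], [34.0, 193.0], [217.0, 605.0]]look.py:7: RuntimeWarning: invalid value encountered in arccos
  print(o['time'],p,o['ft_force'],o['grip_width'],"z",z.round(4),"err deg",np.degrees(np.arccos(z@-n)).round(2))
```

View pics/near.png

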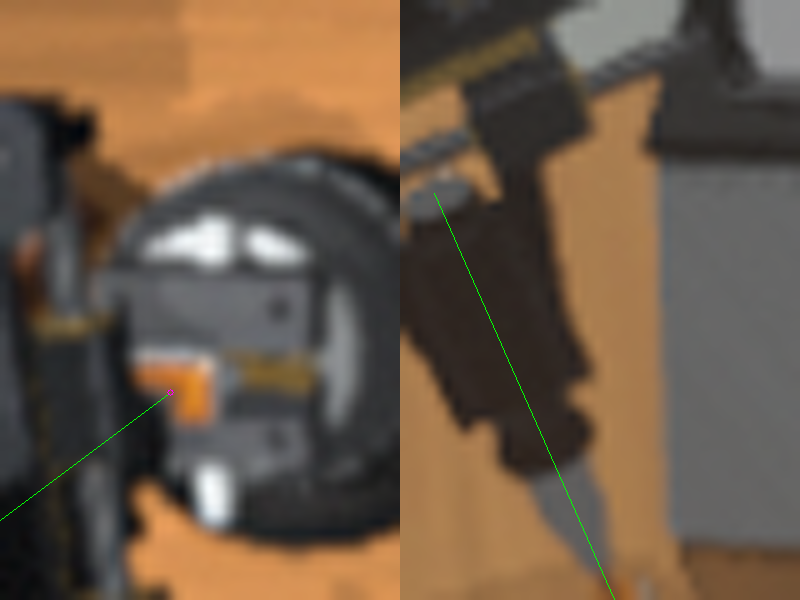

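The tip is at the middle of the amber facet in both views, top (217,229) and side (283.5,132.5). The force has just begun to rise (+0.5 N), so contact is about at nominal. Pressing 3 mm.

Call:
arm_command:
  delta_rot:
    - [0,0,0]
    - [0,0,0]
    - [0,0,0]
    - [0,0,0]
    - [0,0,0]
  delta_pos:
    - [0,0,0.001]
    - [0,0,0.002]
    - [0,0,0.003]
    - [0,0,0.003]
    - [0,0,0.003]
  gripper: [1,1,1,1,1]

```text
time: 14.2
position: [0.4641, 0.2727, 0.2077]
tool_rot: [0.653, 0.739, 0.108, 0.124]
ft_force: [-0.5, -0.3, -0.1]
grip_width: 0.0214
grip_force: 30.0
```

```bash
python3 f.py 40
```

```text
16.2 F [-0.63 -0.03  0.91] sd [0.57 0.54 0.46] F.n 1.07 +- 0.08
pos [0.4641 0.2727 0.2077] tip along n -0.00296 lat [-0.0001  0.0002 -0.    ] tilt 0.02 0.021449145414051646
```

Contact force is 1.07 + 0.72 = 1.8 N, against 1.7 N at half travel. The measured travel is 3.0 mm, laterally within 0.2 mm. Handing in.

```bash
python3 -c "
from rig import robot
print(robot.hand_in())"
```

```text
the job is handed in; nothing more can be done
None
```

I handed the job in at about 16 s, with power, large and confirm each pressed to the stop in order and the probe held square on the middle of the facet, its tip about 3 mm in at 1.8 N; the result of the judging was not shown.

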